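# Draw a dropped flange ring out from under the shaft guard

## Task

A steel flange ring has slid under the fixed wire guard. Take the hooked rod by its handle, hook the ring through its bore and draw it out from under the guard into the vee of the stop, pulling it snug against both faces with a steady pull of about 9 N for half a second (never more than 16 N, and no harder than that on the guard either). Touch the ring only with the rod, then unhook it, leave the ring in the vee, and lay the rod flat on the open bench well clear of the ring and outside the guard; leave everything else where it is.

Things in the scene. Friction and masses are not known exactly. Their poses are not given: they have to be found in the camera images.
- hook: Hooked rod lying on the bench: black rubber handle 40 long, 20 wide, 34 mm tall; from it an 8 mm steel rod runs forward, its underside 20 mm up, ending in a tine bent straight down to the handle's underside level. Origin: under the handle's middle; x along the rod, tine axis at x = 175 mm; z up. 0.10 to 0.21 kg, balance point about 30 mm ahead of the origin.
- hook_tip (a point): Lower end of the hook's tine (tine 8 mm in diameter, 28 mm tall): centre of its flat end, 175 mm ahead of the hook's origin.
- ring: The dropped part: flat steel flange ring lying on the bench under the guard, outer diameter 56 mm, bore 28 mm, 10 mm thick, 0.09 to 0.21 kg. Origin: centre of its underside.
- guard: Fixed low guard, 170 mm deep: yellow side plates 64 mm tall, inner faces 120 mm left and right of the middle; roof of wires 22 mm apart, underside 58 mm up, too close for fingers. Front, towards the robot, fully open. Origin: bench level, middle of the open front edge; x points inward under the roof, y left, z up.
- stop: Adjustable stop fixed before the guard: two grey cheeks 14 mm tall, 82 mm apart, and clamped between them a rigid steel vee jaw 12 mm tall. Origin: bench level, the seated ring's centre if the jaw were fully back; x out of the vee, within 0.15 rad of the guard's x. The jaw is set 0 to 22 mm further along +x, a setting this pose does not tell: feel for it. Draw the ring in along -x.
- blank: Bystander: solid steel disc without a bore, 34 mm diameter, 12 mm thick, also lying under the guard. Origin: centre of its underside.
- stack: Bystander: stack of solid steel flanges, 58 mm diameter, 33 mm tall, on the bench. Origin: centre of its underside.
- elbow: Bystander: bent pipe stub on a 54 mm round flange, 54 mm tall, standing beside the guard. Origin: centre of the flange's underside.
- stop_back (a point): Point at bench level 44 mm behind the stop's origin: the rearmost edge of the jaw when fully back. Each vee face is turned 30 degrees from square and is rigid: the ring slides in with a drag of 1 to 3 N, and once it rests on both faces the pull rises steadily with any further travel of the arm.
- guard_mid (a point): Point at bench level 60 mm in under the guard's middle. A 24 mm shaft runs along the guard's y, its axis 90 mm behind this point and 34 mm up. Outside on the left is a grey gear motor, 104 mm tall, 160 to 355 mm left of this point and 50 to 160 mm behind it; on the right the shaft ends 160 mm out in a 52 mm collar.
Not all that is in view belongs to the job. Of the things like the hook, leave any that is red or turquoise; of the rest the smaller one is meant.

How it is judged:
On the way, in this order (a step that is already met when the one before it is completed fails the run):
1. the hook's tine stands in the bore of the ring, still under the guard (horizontal distance between hook_tip and ring below 0.0125 m and height (world z) of hook_tip below 0.0075 m and x of ring in the frame of guard above 0.02 m), for 0.1 s.
2. the ring, with the tine in its bore, has come out past the guard's front edge (all but its last few millimetres) (x of ring in the frame of guard below -0.022 m and horizontal distance between hook_tip and ring below 0.0145 m and height (world z) of hook_tip below 0.0095 m), for 0.05 s.
3. the rod pulls the ring snug into the vee: 6 to 12.5 N between ring and stop, ring centred in the vee within 3 mm, for 0.4 s (contact force between ring and stop between 6 and 12.5 N and contact force between ring and hook above 3 N and y of ring in the frame of stop between -0.003 and 0.003 m and x of ring in the frame of stop between -0.004 and 0.026 m), for 0.4 s.
At the end, for the whole second after the job is handed in: The ring lies flat and at rest in the vee, its centre within 4 mm of the stop's x axis and -4 to 26 mm along it; the hooked rod lies flat and at rest on the bench (handle and tine both down), released, tine tip and handle more than 60 mm from the ring's centre, and tine outside the guard (y of ring in the frame of stop between -0.004 and 0.004 m and x of ring in the frame of stop between -0.004 and 0.026 m and height (world z) of ring below 0.003 m and angle between ring's own z axis and vertical below 0.1 rad and linear speed of each of ring, hook below 0.01 m/s and angle between hook's own z axis and vertical below 0.12 rad and height (world z) of hook below 0.004 m and height (world z) of hook_tip below 0.006 m and horizontal distance between each of hook_tip, hook and ring above 0.06 m and contact force between hook and ring below 0.1 N and (x of hook_tip in the frame of guard below 0 m or y of hook_tip in the frame of guard above 0.13 m or y of hook_tip in the frame of guard below -0.13 m)); the robot touches nothing.
It fails at once if ring pulled or pushed against the stop with more than 16 N (contact force between ring and stop above 16 N).
It fails at once if guard struck or pressed with more than 16 N by rod or arm (contact force between any of hook, the arm, the fingers and guard above 16 N).
It fails at once if the ring is touched by the gripper (contact force between any of the fingers, the arm and ring above 0.5 N).
It fails at once if the blank under the guard is moved more than 12 mm (distance of blank from where it was at the start of the episode above 0.012 m).
It fails at once if the stack or the elbow is moved more than 12 mm (distance of any of stack, elbow from where it was at the start of the episode above 0.012 m).
It also fails if it takes over 72 s, if anything falls off the work surface, if the arm or the gripper's body presses on something with over 40 N, if the wrist force passes 120 N, or if a joint passes its speed limit or range.

## Robot

A 6-joint arm with a two-finger parallel gripper is mounted at the origin on the work surface. World frame = base frame: x ahead of the robot, y to its left, z up, the work surface at z = 0. Lengths are in m, angles in rad, forces in N, time in s.
With the tool pointing down it reaches from about 0.35 to 0.775 m from the base axis. Payload 5.5 kg.
Tool frame: the origin (TCP) lies at the very end of the fingers, on their centre line; the grasp point (between the pads) lies 19 mm behind it; z points along the fingers, y is the line along which they close (so a half turn about z gives the same grasp; the last joint's range is limited). The gripper opens to 85 mm and grips with 20 to 120 N. Pads are 22 mm wide; open, the fingers measure 114 mm over their backs; the gripper's body (76 mm by 85 mm) begins 54 mm behind the grasp point. The pads swing forward as they close: fully open they stand 13 mm farther back than shut.
Start: joints at [1.18, 0.313, 0.046, 1.304, 0, 1.431], TCP at [0.143, 0.557, 0.231] pointing down, gripper open.
Joint ranges: [-2.76, 2.76], [-0.86, 1.69], [-1.03, 1.26], [-2.2, 2.34], [-1.47, 1.5], [-3.14, 3.14]. Speed limits (rad/s): [2.57, 2.57, 3.14, 3.14, 3.14, 3.14].

## Interface

Orientations are given as a unit quaternion [w, x, y, z].
In Python, from workcell import env, imaging, ticket gives the robot as it stands. The module is installed in compiled form; this text tells all that it offers.
- The arm moves only by the tool apply_moves, never from a script. Its argument "rows" is a list of rows, each an object with "xyz": the shift along the tool's x, y, z in mm, a list of three; "turn": the turn, a rotation vector about the tool's x, y, z in rad, a list of three; "grip": the opening, from 0 (shut) to 1 (fully open). A call has 1 to 12 rows; each row is the pose to reach, as a shift and turn from the pose commanded when the call began, along the tool's axes at that moment; what a row does not reach only later rows make up. A row lasts 1/12 s, in which the tool goes at most 41.7 mm and 7.16 degrees, less where a joint would pass 70% of its speed; a pose out of reach is approached as far as the arm can. A call with a gripper value outside its range is refused whole. The fingers move at their own pace and stop on an object; "force" is the grip in N (left out, the last holds). Time passes only in rows, so rows that repeat a pose let the fingers close. It gives the time, the measured TCP pose, the force, the opening and the grip force at its end, in the units of the state.
- env.get_state(): the state, without advancing time (a new reading comes with each control period).
- imaging.read_camera(name): name is "scene" or "top" or "wrist"; returns a dict with "color" (480x640x3 uint8, blue, green, red), "z_map" (480x640 float32, m along the optical axis (not along the pixel's ray), 0 where there is no reading), "camera_matrix" (3x3 intrinsics, pixels), "view" (4x4, takes a point from world to camera coordinates). Camera axes: x right, y down, z forward; pixel columns grow to the right and rows downward; lengths in m; the calibration is good to about 2 mm. A picture is of the moment at which its call begins.
- ticket.hand_in(): hands the job in; it is judged then, once.
The state is a dict: "clock": time; "joint_pos": joint angles; "qvel": joint speeds; "tau": joint torques, N m; "tcp_pos": TCP position; "orientation": TCP orientation; "wrist_force": force on the tool from outside, world axes, zero at the start; "ft_torque": the same for the moment, N m; "finger_gap": finger opening in m; "grip_force": force on a finger pad.
Only numpy, scipy, OpenCV 4.12 (cv2) and the standard library are available. Lean on these libraries where they do the work, as an engineer would, in place of code of your own. Each camera call takes 0.05 s, during which the arm holds its last target. There are 200 camera calls.

## Working session

There is one attempt and no reset: what is moved stays moved. The work goes in short steps, Python scripts to look and compute and a tool call to move; the robot and the scene stay as the last step left them, time stands still between calls to the robot, and variables do not carry over. Pictures are saved under pics/ and viewed, at most 10 in all, crops included, and the job is handed in when it is done.

Besides the shell and the picture viewer there is one more tool, called after ">>>" as name([rows], argument=value, ...), one row to a line, values as JSON. apply_moves: Moves the arm, as the interface text tells. Its arguments: {"type":"object","properties":{"rows":{"type":"array"},"force":{"type":"number"}},"required":["rows"]}

```bash
mkdir -p pics; cat > h.py <<'E'
import numpy as np, cv2
from workcell import env, imaging, ticket
def cap(n,tag):
    d=imaging.read_camera(n); np.savez(f'{tag}.npz',**d); cv2.imwrite(f'pics/{tag}.png',d['color']); return d
def load(tag): return dict(np.load(f'{tag}.npz'))
def pt(d,u,v,z=None):
    """world point at pixel; z=None uses depth, else intersect plane height z"""
    K=d['camera_matrix'];V=d['view'];R=V[:3,:3];t=V[:3,3]
    r=R.T@np.linalg.solve(K,[u,v,1.]);c=-R.T@t
    if z is None: return c+r*d['z_map'][int(round(v)),int(round(u))]
    return c+r*(z-c[2])/r[2]
def px(d,p):
    q=d['view'][:3,:3]@np.array(p)+d['view'][:3,3];q=d['camera_matrix']@q;return q[:2]/q[2]
E
python3 - <<'E'
from h import *
for n in ['top','scene']:
    d=cap(n,n+'0'); V=d['view'];print(n,(-V[:3,:3].T@V[:3,3]).round(3),V[:3,:3].round(2).tolist(),d['camera_matrix'][0,0])
print(env.get_state())
E
```

```text
top [ 0.401 -0.074  1.038] [[-0.02, -1.0, -0.0], [-0.99, 0.02, -0.17], [0.17, -0.0, -0.99]] 480.5976755670841
scene [ 1.185 -0.09   1.047] [[-0.01, 1.0, 0.01], [0.85, 0.01, -0.53], [-0.53, 0.01, -0.85]] 584.1536493410856
{'clock': 0.1, 'joint_pos': array([ 1.18039944e+00,  3.13950949e-01,  4.50932056e-02,  1.30361481e+00,
       -1.34142687e-05,  1.43123689e+00]), 'qvel': array([ 3.72452312e-04, -1.90306580e-03,  4.59786973e-03,  1.30980296e-05,
        5.60507079e-04, -3.21686623e-04]), 'tau': array([ 1.95388799e-03, -4.81723630e+01,  2.99245530e+01,  1.26963228e-02,
       -1.81685596e-04,  8.35769214e-06]), 'tcp_pos': array([0.14253698, 0.55657642, 0.23048371]), 'orientation': array([-2.13018841e-04,  1.25090129e-01,  9.92145028e-01, -8.10617820e-04]), 'wrist_force': array([-0.71334155, -0.10729026, -0.69004072]), 'ft_torque': array([-0.02543377,  0.00069751,  0.00072874]), 'grip_force': 0.0, 'finger_gap': 0.08604239944378354}
```

View pics/top0.png

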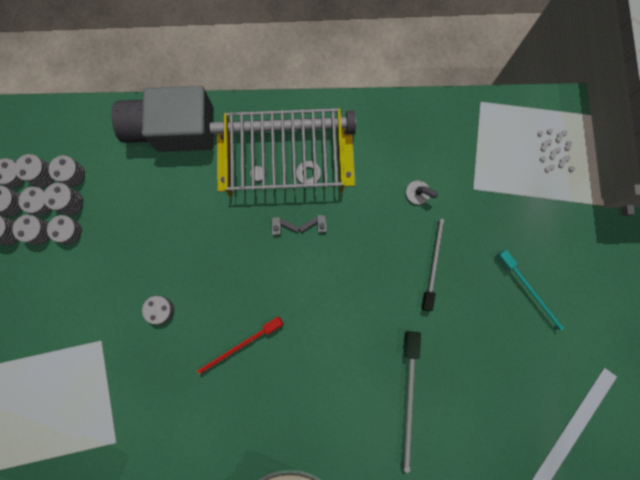

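View pics/scene0.png

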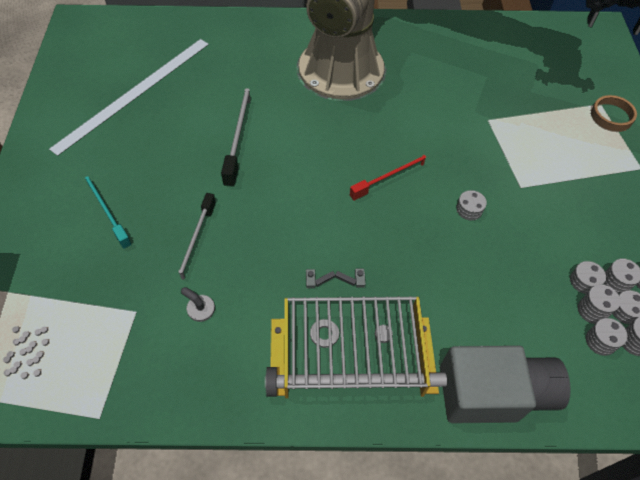

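Hook candidates in the top picture: red (240,348), turquoise (530,290), large black (410,400) and small black (433,265). Red and turquoise are excluded, and the smaller of the other two is the one at (433,265). I'll confirm it in a crop.

```bash
python3 - <<'E'
from h import *
a=load('top0')['color'];b=load('scene0')['color']
f=lambda im,s:cv2.resize(im,None,fx=s,fy=s,interpolation=cv2.INTER_CUBIC)
A=np.hstack([f(a[100:245,208:368],3.6),f(a[200:345,405:460],3.6)])
B=np.hstack([f(b[262:402,265:450],3.2),f(b[185:325,170:230],3.2)])
print(A.shape,B.shape)
cv2.imwrite('pics/A.png',A);cv2.imwrite('pics/B.png',B)
E
```

```text
(522, 774, 3) (448, 784, 3)
```

View pics/A.png

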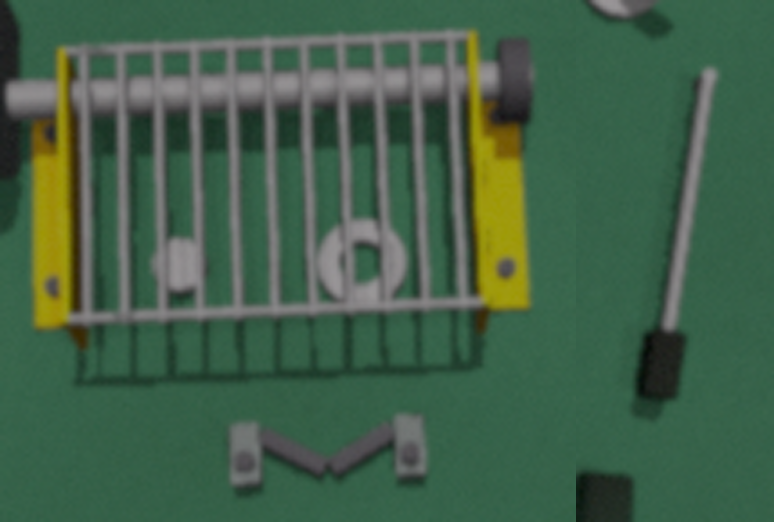

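View pics/B.png

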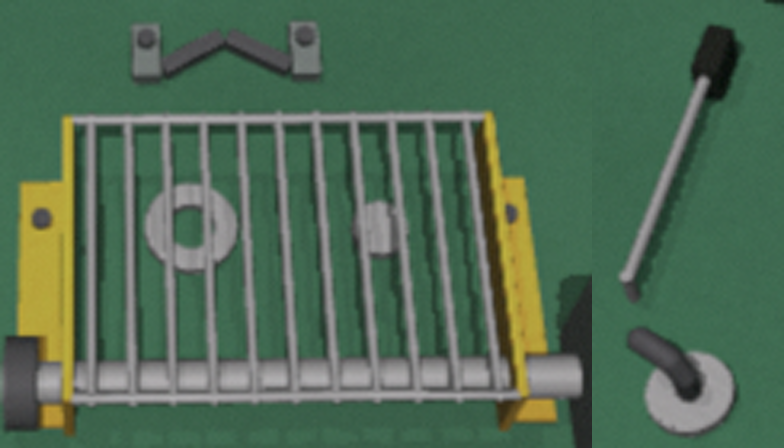

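The crop confirms the small black-handled steel rod, with the handle at top (428,301) and the tine at (442,221). The ring is at top (309,173), the blank at (258,174) and the cheeks at (276,226) and (322,224).

```bash
python3 - <<'E'
from h import *
a=load('top0');b=load('scene0')
tA=lambda x,y:(208+x/3.6-.4,100+y/3.6-.4)
tA2=lambda x,y:(405+(x-576)/3.6-.4,200+y/3.6-.4)
tB=lambda x,y:(265+x/3.2-.4,262+y/3.2-.4)
tB2=lambda x,y:(170+(x-592)/3.2-.4,185+y/3.2-.4)
def tri(pa,pb):
    A=[];
    for d,p in((a,pa),(b,pb)):
        P=d['camera_matrix']@d['view'][:3];A+=[p[0]*P[2]-P[0],p[1]*P[2]-P[1]]
    v=np.linalg.svd(np.array(A))[2][-1];return v[:3]/v[3]
F={'cheekL':((245,455),(305,50)),'cheekR':((410,445),(146,50)),'ring':((362,262),(191,228)),'blank':((181,265),(378,228)),
'frontL':((70,320),(490,118)),'frontR':((485,303),(67,119)),'apex':((330,470),(224,38)),'backR':((475,36),(70,398))}
for k,(p,q) in F.items(): print(k,tri(tA(*p),tB(*q)).round(4),pt(a,*tA(*p)).round(4),pt(b,*tB(*q)).round(4))
for k,(p,q) in {'handle':((660,365),(713,60)),'tinetop':((709,75),(628,276)),'elb':((623,5),(690,390))}.items(): print(k,tri(tA2(*p),tB2(*q)).round(4),pt(a,*tA2(*p)).round(4),pt(b,*tB2(*q)).round(4))
# mask-based: handle points by depth
for d,n,(u0,u1,v0,v1) in((a,'top',(415,445,285,315)),(b,'scene',(195,222,188,222))):
    P=np.array([pt(d,u,v) for v in range(v0,v1) for u in range(u0,u1) if d['color'][v,u].max()<60]);print(n,len(P)); T=P[P[:,2]>P[:,2].max()-.008];print('top pts',P[:,2].max(),T.mean(0),T.min(0),T.max(0))
E
```

```text
cheekL [0.6214 0.0233 0.009 ] [0.6192 0.0218 0.0189] [0.625  0.023  0.0155]
cheekR [ 0.6248 -0.0771  0.0126] [ 0.6234 -0.0776  0.0191] [ 0.6253 -0.0767  0.0136]
ring [ 0.7424 -0.0496  0.0079] [ 7.452e-01 -5.000e-02 -4.000e-04] [ 0.7384 -0.0488 -0.0015]
blank [0.742  0.0621 0.0102] [0.742  0.0618 0.01  ] [0.7429 0.062  0.0123]
frontL [0.6933 0.123  0.0603] [0.6914 0.1189 0.0661] [0.6963 0.1236 0.0668]
frontR [ 0.698  -0.1232  0.0621] [ 0.6985 -0.1231  0.0606] [ 0.6994 -0.1232  0.0649]
apex [ 0.6117 -0.0277  0.0058] [ 0.6122 -0.0285  0.0033] [ 0.611  -0.027   0.0045]
backR [ 0.8644 -0.1188  0.0625] [ 0.8932 -0.1244  0.0019] [ 0.8655 -0.117   0.0655]
handle [ 0.4511 -0.2991  0.0197] [ 0.4504 -0.2954  0.0346] [ 0.4633 -0.2959  0.0368]
tinetop [ 0.6224 -0.3348  0.0281] [ 0.6222 -0.3357  0.029 ] [ 0.6228 -0.3339  0.0288]
elb [ 0.6783 -0.2962 -0.017 ] [ 0.6712 -0.2906  0.0103] [ 0.7013 -0.2869  0.0312]
top 229
top pts 1.0383996465615668 [ 0.4006579  -0.07369479  1.03839965] [ 0.4006579  -0.07369479  1.03839965] [ 0.4006579  -0.07369479  1.03839965]
scene 235
top pts 0.03968660909802635 [ 0.45426043 -0.29778011  0.03414863] [ 0.43325226 -0.30983332  0.03173097] [ 0.47413412 -0.28645941  0.03968661]
```

```bash
cat >> h.py <<'E'
from scipy.spatial.transform import Rotation as Ro
def tool():
    s=env.get_state();q=s['orientation'];return s,Ro.from_quat([q[1],q[2],q[3],q[0]])
def plan(pts,yaw=None):
    """tool shifts (mm) to world points; turn to make tool y = (-sin yaw, cos yaw)"""
    s,R=tool()
    for p in pts: print('shift',(R.inv().apply(np.array(p)-s['tcp_pos'])*1000).round(1))
    if yaw is not None:
        c,n=np.cos(yaw),np.sin(yaw);G=Ro.from_matrix(np.array([[-c,-n,0],[-n,c,0],[0,0,-1]]).T)
        print('turn',(R.inv()*G).as_rotvec().round(4))
def st():
    s,R=tool();print(round(s['clock'],2),'tcp',s['tcp_pos'].round(4),'F',s['wrist_force'].round(2),'gap',round(s['finger_gap'],4),'grip',round(s['grip_force'],1),'j',s['joint_pos'].round(2),'yaw',round(float(np.arctan2(-R.as_matrix()[0,1],R.as_matrix()[1,1])),4),'tilt',R.as_matrix()[:2,2].round(4))
E
python3 - <<'E'
from h import *
st();plan([(.40,.2,.2),(.4525,-.2975,.15)],-.2115)
E
```

```text
0.1 tcp [0.1425 0.5566 0.2305] F [-0.71 -0.11 -0.69] gap 0.086 grip 0.0 j [ 1.18  0.31  0.05  1.3  -0.    1.43] yaw -0.2508 tilt [-0.0006 -0.0016]
shift [-337.9 -281.5   30.9]
shift [-512.3 -750.3   81.6]
turn [-0.0017 -0.0003 -0.0393]
```

>>> apply_moves([
  {"xyz":[-338,-281,0],"turn":[0,0,0],"grip":1},
  {"xyz":[-338,-281,0],"turn":[0,0,0],"grip":1},
  {"xyz":[-338,-281,0],"turn":[0,0,0],"grip":1},
  {"xyz":[-338,-281,0],"turn":[0,0,0],"grip":1},
  {"xyz":[-338,-281,0],"turn":[0,0,0],"grip":1},
  {"xyz":[-338,-281,0],"turn":[0,0,0],"grip":1},
  {"xyz":[-338,-281,0],"turn":[0,0,0],"grip":1},
  {"xyz":[-338,-281,0],"turn":[0,0,0],"grip":1},
  {"xyz":[-338,-281,0],"turn":[0,0,0],"grip":1},
  {"xyz":[-338,-281,0],"turn":[0,0,0],"grip":1},
  {"xyz":[-338,-281,0],"turn":[0,0,0],"grip":1},
  {"xyz":[-512,-750,40],"turn":[0,0,-0.04],"grip":1},
])

```text
clock: 1.1
tcp_pos: [0.4075, 0.1593, 0.2281]
orientation: [0.001, 0.105, 0.994, 0.001]
wrist_force: [1.4, -0.3, 0.2]
finger_gap: 0.0855
grip_force: 0.0
```

```bash
python3 - <<'E'
from h import *
st();plan([(.4525,-.2975,.15)],-.2115)
E
```

```text
1.1 tcp [0.4075 0.1593 0.2281] F [ 1.38 -0.34  0.19] gap 0.0855 grip 0.0 j [ 0.19  0.05 -0.29  1.23  0.    0.4 ] yaw -0.2102 tilt [0.0024 0.0016]
shift [-139.2 -437.5   77.5]
turn [0.002  0.0021 0.0013]
```

>>> apply_moves([
  {"xyz":[-139,-437,78],"turn":[0,0,0],"grip":1},
  {"xyz":[-139,-437,78],"turn":[0,0,0],"grip":1},
  {"xyz":[-139,-437,78],"turn":[0,0,0],"grip":1},
  {"xyz":[-139,-437,78],"turn":[0,0,0],"grip":1},
  {"xyz":[-139,-437,78],"turn":[0,0,0],"grip":1},
  {"xyz":[-139,-437,78],"turn":[0,0,0],"grip":1},
  {"xyz":[-139,-437,78],"turn":[0,0,0],"grip":1},
  {"xyz":[-139,-437,78],"turn":[0,0,0],"grip":1},
  {"xyz":[-139,-437,78],"turn":[0,0,0],"grip":1},
  {"xyz":[-139,-437,78],"turn":[0,0,0],"grip":1},
  {"xyz":[-139,-437,78],"turn":[0,0,0],"grip":1},
  {"xyz":[-139,-437,78],"turn":[0,0,0],"grip":1},
])

```text
clock: 2.1
tcp_pos: [0.4493, -0.3028, 0.1482]
orientation: [0.0, 0.108, 0.994, -0.001]
wrist_force: [0.3, -0.7, -0.2]
finger_gap: 0.0856
grip_force: 0.0
```

```bash
python3 - <<'E'
from h import *
st();d=cap('wrist','w1');
print(d['camera_matrix'].round(1).tolist(), px(d,(.4525,-.2975,.034)))
plan([(.4525,-.2975,.05),(.4525,-.2975,.004)],-.2115)
E
```

```text
2.1 tcp [ 0.4493 -0.3028  0.1482] F [ 0.27 -0.69 -0.24] gap 0.0856 grip 0.0 j [-0.74  0.29 -0.2   1.09 -0.   -0.52] yaw -0.216 tilt [-0.0001 -0.0019]
[[370.2, 0.0, 321.4], [0.0, 370.2, 240.7], [0.0, 0.0, 1.0]] [330.50406089 237.93092249]
shift [-2.8  4.2 98.3]
shift [ -2.8   4.2 144.3]
turn [-0.0004 -0.0007 -0.0042]
```

View pics/w1.png

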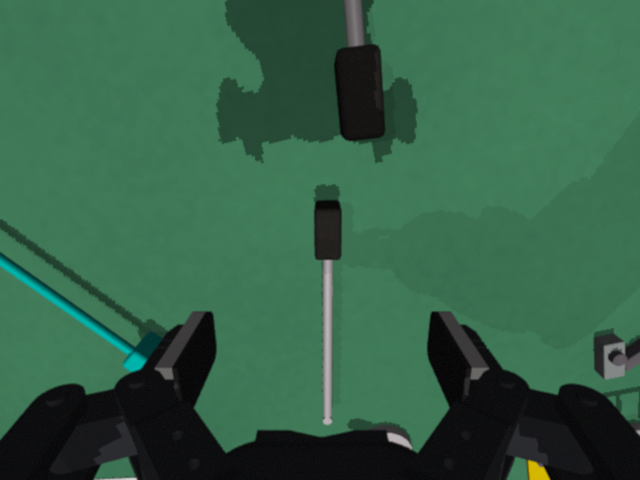

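The wrist view shows the handle's top face at (328,234) and the tine top at (327,422), between the fingers, so I'll refine the pose from these.

```bash
python3 - <<'E'
from h import *
d=load('w1');print((-d['view'][:3,:3].T@d['view'][:3,3]).round(3))
h=pt(d,328,234,.034);t=pt(d,327,422,.028);v=t-h;y=np.arctan2(v[1],v[0])
print(h,t,np.hypot(*v[:2]),y, pt(d,328,234),pt(d,327,421))
o=t[:2]-.175*v[:2]/np.hypot(*v[:2]);print(o)
plan([(*h[:2],.055),(*h[:2],.004)],y)
E
```

```text
[ 0.37  -0.286  0.291]
[ 0.44917812 -0.29865612  0.034     ] [ 0.6225851 -0.3364839  0.028    ] 0.1774849883241697 -0.2147798209133732 [ 0.44962141 -0.29872916  0.03255884] [ 0.62209766 -0.3363716   0.02736417]
[ 0.45160601 -0.29918575]
shift [ 0.2  2.4 93.3]
shift [  0.2   2.4 144.3]
turn [-0.0004 -0.0007 -0.001 ]
```

>>> apply_moves([
  {"xyz":[-1,3,40],"turn":[0,0,0],"grip":1},
  {"xyz":[-1,3,80],"turn":[0,0,0],"grip":1},
  {"xyz":[-1,3,110],"turn":[0,0,0],"grip":1},
  {"xyz":[-1,3,130],"turn":[0,0,0],"grip":1},
  {"xyz":[-1,3,143],"turn":[0,0,0],"grip":1},
  {"xyz":[-1,3,143],"turn":[0,0,0],"grip":0.6},
  {"xyz":[-1,3,143],"turn":[0,0,0],"grip":0.3},
  {"xyz":[-1,3,143],"turn":[0,0,0],"grip":0.2},
  {"xyz":[-1,3,143],"turn":[0,0,0],"grip":0.1},
  {"xyz":[-1,3,143],"turn":[0,0,0],"grip":0},
  {"xyz":[-1,3,143],"turn":[0,0,0],"grip":0},
  {"xyz":[-1,3,143],"turn":[0,0,0],"grip":0},
], force=90)

```text
clock: 3.15
tcp_pos: [0.4519, -0.2952, 0.0087]
orientation: [0.001, 0.105, 0.994, -0.001]
wrist_force: [-0.5, -1.2, 4.8]
finger_gap: 0.0185
grip_force: 88.9
```

```bash
python3 - <<'E'
from h import *
st()
E
```

```text
3.15 tcp [ 0.4519 -0.2952  0.0087] F [-0.47 -1.2   4.8 ] gap 0.0185 grip 88.9 j [-0.73  0.42 -0.39  0.76 -0.   -0.52] yaw -0.211 tilt [ 0.0025 -0.0026]
```

>>> apply_moves([
  {"xyz":[0,0,0],"turn":[0,0,0],"grip":0},
  {"xyz":[0,0,0],"turn":[0,0,0],"grip":0},
  {"xyz":[0,0,-30],"turn":[0,0,0],"grip":0},
  {"xyz":[0,0,-60],"turn":[0,0,0],"grip":0},
  {"xyz":[0,0,-60],"turn":[0,0,0],"grip":0},
  {"xyz":[0,0,-60],"turn":[0,0,0],"grip":0},
  {"xyz":[0,0,-60],"turn":[0,0,0],"grip":0},
])

```text
clock: 3.73
tcp_pos: [0.4506, -0.2938, 0.0668]
orientation: [0.0, 0.105, 0.994, 0.0]
wrist_force: [-0.3, 0.3, -1.7]
finger_gap: 0.0185
grip_force: 88.5
```

```bash
python3 - <<'E'
from h import *
st();d=cap('wrist','w2');s=cap('scene','s2');t=cap('top','t2')
c=np.hstack([cv2.resize(s['color'][170:300,150:270],None,fx=3,fy=3,interpolation=2),cv2.resize(t['color'][195:325,395:475],None,fx=3,fy=3,interpolation=2)])
w=cv2.resize(d['color'],None,fx=.3,fy=.3)
W=np.zeros((390,200,3),np.uint8);W[:144,:192]=w
cv2.imwrite('pics/c2.png',np.hstack([c,W]))
E
```

```text
3.73 tcp [ 0.4506 -0.2938  0.0668] F [-0.32  0.29 -1.67] gap 0.0185 grip 88.5 j [-0.73  0.35 -0.33  0.9   0.   -0.52] yaw -0.2109 tilt [0.     0.0002]
```

View pics/c2.png

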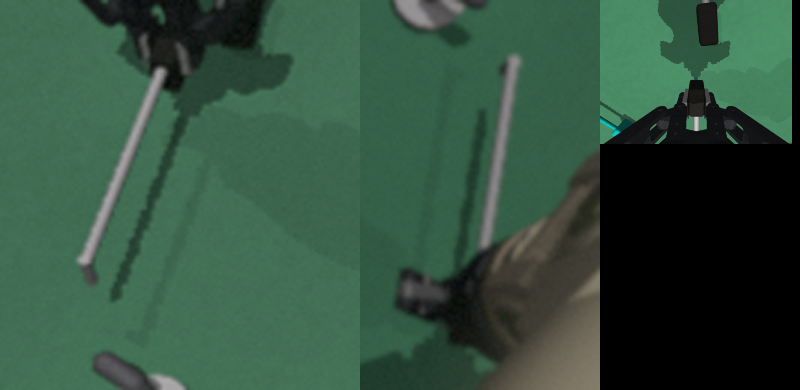

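The rod is held: tine top at scene (178,257) and top (446,215). I'll triangulate the tine relative to the TCP.

```bash
cat >> h.py <<'E'
def tri(*obs):
    A=[]
    for d,p in obs:
        P=d['camera_matrix']@d['view'][:3];A+=[p[0]*P[2]-P[0],p[1]*P[2]-P[1]]
    v=np.linalg.svd(np.array(A))[2][-1];return v[:3]/v[3]
E
python3 - <<'E'
from h import *
s=load('s2');t=load('t2');a=(178.3,257.0);b=(445.7,215.3)
X=tri((s,a),(t,b));print(X,pt(s,*a),pt(t,*b));
st();tcp=env.get_state()['tcp_pos'];v=X-tcp;print(v,np.hypot(*v[:2]),np.arctan2(v[1],v[0]))
for p in ((.4506,-.2938,.0668),): print(px(s,X),px(t,X))
E
```

```text
[ 0.6213484  -0.33059329  0.08079878] [ 0.62397002 -0.32896574  0.08511564] [ 0.62037518 -0.33024845  0.08508676]
3.88 tcp [ 0.4498 -0.2931  0.0656] F [-0.11  0.23 -1.62] gap 0.0186 grip 88.5 j [-0.73  0.35 -0.33  0.9   0.   -0.52] yaw -0.2108 tilt [-0.0021  0.002 ]
[ 0.17151758 -0.03744919  0.01523886] 0.1755583130999512 -0.2149665971105318
[178.0151285  256.95005835] [445.30483326 215.31486839]
```

```bash
python3 - <<'E'
from h import *
plan([(.4796,-.05,.115),(.4796,-.05,.0267),(.5666,-.0547,.0267),(.5666,-.0547,.0117)],.03)
E
```

```text
shift [ 21.9 244.1 -49. ]
shift [ 21.7 243.9  39.3]
shift [-64.4 257.5  39.1]
shift [-64.4 257.5  54.1]
turn [ 0.0018 -0.0023 -0.2408]
```

>>> apply_moves([
  {"xyz":[10,0,-40],"turn":[0,0,0],"grip":0},
  {"xyz":[22,30,-49],"turn":[0,0,0],"grip":0},
  {"xyz":[22,60,-49],"turn":[0,0,-0.04],"grip":0},
  {"xyz":[22,90,-49],"turn":[0,0,-0.08],"grip":0},
  {"xyz":[22,120,-49],"turn":[0,0,-0.12],"grip":0},
  {"xyz":[22,150,-49],"turn":[0,0,-0.16],"grip":0},
  {"xyz":[22,180,-49],"turn":[0,0,-0.2],"grip":0},
  {"xyz":[22,210,-49],"turn":[0,0,-0.22],"grip":0},
  {"xyz":[22,235,-49],"turn":[0,0,-0.24],"grip":0},
  {"xyz":[22,244,-49],"turn":[0,0,-0.24],"grip":0},
  {"xyz":[22,244,-49],"turn":[0,0,-0.24],"grip":0},
  {"xyz":[22,244,-49],"turn":[0,0,-0.24],"grip":0},
])

```text
clock: 4.88
tcp_pos: [0.48, -0.0507, 0.1153]
orientation: [-0.001, -0.015, 1.0, -0.0]
wrist_force: [0.2, -0.3, -2.1]
finger_gap: 0.0184
grip_force: 88.7
```

```bash
python3 - <<'E'
from h import *
st();plan([(.4796,-.05,.0267),(.5666,-.0547,.0267),(.5666,-.0547,.0117)],.03)
s=cap('scene','s3');t=cap('top','t3')
f=lambda im:cv2.resize(im,None,fx=2.9,fy=2.9,interpolation=2)
cv2.imwrite('pics/c3.png',np.hstack([f(s['color'][225:365,265:405]),f(t['color'][140:280,240:370])]))
E
```

```text
4.88 tcp [ 0.48   -0.0507  0.1153] F [ 0.16 -0.32 -2.14] gap 0.0184 grip 88.7 j [-0.27  0.21 -0.39  0.97 -0.   -0.3 ] yaw 0.0301 tilt [-0.0014 -0.0002]
shift [ 0.2  0.7 88.6]
shift [-86.6  -6.6  88.5]
shift [-86.6  -6.6 103.5]
turn [-0.0001 -0.0014  0.0001]
```

View pics/c3.png

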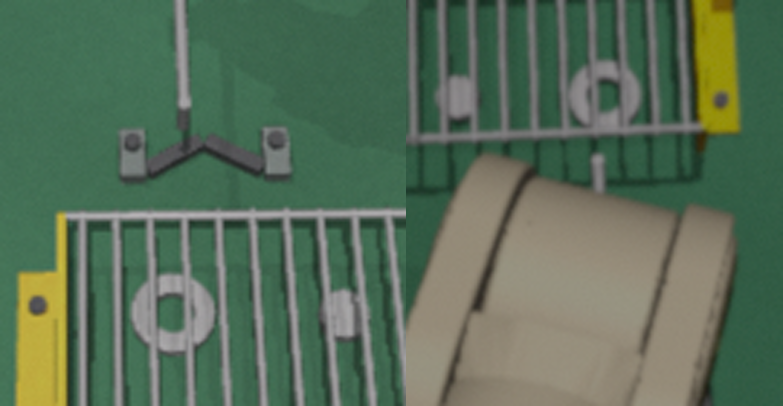

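Tine top at scene (328,261) and top (306,194). Ring at scene (324,333) and top (308,172.5).

```bash
python3 - <<'E'
from h import *
s=load('s3');t=load('t3')
X=tri((s,(328.1,260.9)),(t,(305.9,194.2)));print('tine',X,X-env.get_state()['tcp_pos'])
print('ring',tri((s,(324.3,332.9)),(t,(308.,172.5))))
E
```

```text
tine [ 0.65658678 -0.04692249  0.13388254] [0.17648937 0.00479103 0.01833738]
ring [ 0.74231538 -0.04939048  0.00743852]
```

>>> apply_moves([
  {"xyz":[0,0,30],"turn":[0,0,0],"grip":0},
  {"xyz":[0,0,60],"turn":[0,0,0],"grip":0},
  {"xyz":[0,0,80],"turn":[0,0,0],"grip":0},
  {"xyz":[0,0,88],"turn":[0,0,0],"grip":0},
  {"xyz":[0,0,88],"turn":[0,0,0],"grip":0},
  {"xyz":[-20,-2,88],"turn":[0,0,0],"grip":0},
  {"xyz":[-40,-3,88],"turn":[0,0,0],"grip":0},
  {"xyz":[-60,-4,88],"turn":[0,0,0],"grip":0},
  {"xyz":[-78,-6,88],"turn":[0,0,0],"grip":0},
  {"xyz":[-86,-6,88],"turn":[0,0,0],"grip":0},
  {"xyz":[-86,-6,88],"turn":[0,0,0],"grip":0},
  {"xyz":[-86,-6,88],"turn":[0,0,0],"grip":0},
])

```text
clock: 5.98
tcp_pos: [0.5663, -0.0546, 0.0285]
orientation: [-0.0, -0.014, 1.0, -0.0]
wrist_force: [-0.9, 0.0, -2.5]
finger_gap: 0.0188
grip_force: 88.7
```

```bash
python3 - <<'E'
from h import *
st();plan([(.566,-.0543,.012)],.03)
s=cap('scene','s4');t=cap('top','t4')
f=lambda im:cv2.resize(im,None,fx=4,fy=4,interpolation=2)
cv2.imwrite('pics/c4.png',np.hstack([f(s['color'][270:370,275:375]),f(t['color'][140:240,260:360])]))
E
```

```text
5.98 tcp [ 0.5663 -0.0546  0.0285] F [-0.9   0.02 -2.48] gap 0.0188 grip 88.7 j [-0.24  0.44 -0.29  0.84 -0.   -0.27] yaw 0.0289 tilt [-0.0001 -0.    ]
shift [ 0.3  0.3 16.5]
turn [-0.     -0.0001 -0.0011]
```

View pics/c4.png

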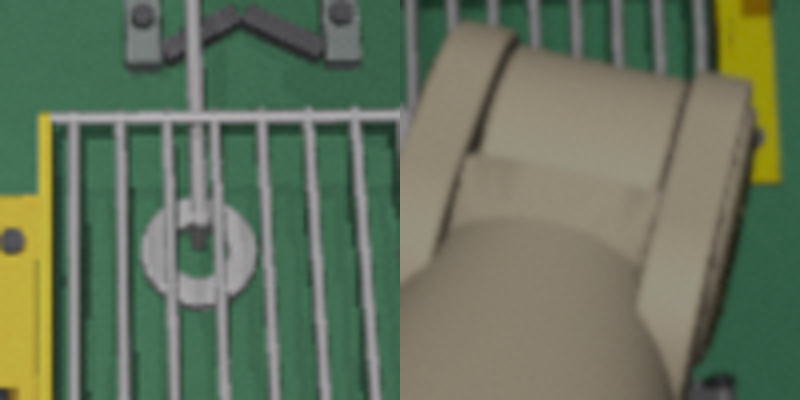

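The tine (crop 199,240) stands over the bore (ring centre at 200,251), so I'm lowering it.

>>> apply_moves([
  {"xyz":[0,0,6],"turn":[0,0,0],"grip":0},
  {"xyz":[0,0,12],"turn":[0,0,0],"grip":0},
  {"xyz":[0,0,16],"turn":[0,0,0],"grip":0},
  {"xyz":[0,0,16],"turn":[0,0,0],"grip":0},
  {"xyz":[0,0,16],"turn":[0,0,0],"grip":0},
  {"xyz":[0,0,16],"turn":[0,0,0],"grip":0},
  {"xyz":[0,0,16],"turn":[0,0,0],"grip":0},
])

```text
clock: 6.67
tcp_pos: [0.5667, -0.0543, 0.0121]
orientation: [0.0, -0.015, 1.0, -0.0]
wrist_force: [-0.3, -0.3, -1.8]
finger_gap: 0.0188
grip_force: 88.7
```

```bash
python3 - <<'E'
from h import *
st()
s=cap('scene','s5')
c=lambda p:px(s,p).round(1)
print('pred tip',c((.742,-.0495,.003)),'tine top',c((.742,-.0495,.031)))
plan([(.55,-.0535,.012),(.545,-.0535,.012),(.50,-.036,.012),(.48,-.033,.012)],.034)
E
```

```text
6.67 tcp [ 0.5667 -0.0543  0.0121] F [-0.32 -0.34 -1.8 ] gap 0.0188 grip 88.7 j [-0.24  0.46 -0.31  0.8   0.   -0.27] yaw 0.0292 tilt [ 0.0004 -0.    ]
pred tip [324.  333.7] tine top [324.5 327.8]
shift [16.7  1.3  0.2]
shift [21.7  1.5  0.2]
shift [66.2 20.3  0.1]
shift [86.1 23.9  0.1]
turn [-0.      0.0005 -0.0048]
```

>>> apply_moves([
  {"xyz":[5,2,0],"turn":[0,0,0],"grip":0},
  {"xyz":[10,4,0],"turn":[0,0,0],"grip":0},
  {"xyz":[15,7,0],"turn":[0,0,0],"grip":0},
  {"xyz":[20,10,0],"turn":[0,0,0],"grip":0},
  {"xyz":[25,13,0],"turn":[0,0,0],"grip":0},
  {"xyz":[31,16,0],"turn":[0,0,0],"grip":0},
  {"xyz":[37,19,0],"turn":[0,0,0],"grip":0},
  {"xyz":[43,22,0],"turn":[0,0,0],"grip":0},
  {"xyz":[49,24,0],"turn":[0,0,0],"grip":0},
  {"xyz":[55,24,0],"turn":[0,0,0],"grip":0},
  {"xyz":[61,24,0],"turn":[0,0,0],"grip":0},
  {"xyz":[66,24,0],"turn":[0,0,0],"grip":0},
])

```text
clock: 7.72
tcp_pos: [0.4992, -0.0322, 0.012]
orientation: [0.0, -0.015, 1.0, 0.0]
wrist_force: [0.9, 0.9, -1.8]
finger_gap: 0.0187
grip_force: 88.7
```

```bash
python3 - <<'E'
from h import *
st()
s=cap('scene','s6')
f=lambda im:cv2.resize(im,None,fx=5,fy=5,interpolation=2)
cv2.imwrite('pics/c6.png',f(s['color'][260:360,280:400]))
E
```

```text
7.72 tcp [ 0.4992 -0.0322  0.012 ] F [ 0.95  0.93 -1.76] gap 0.0187 grip 88.7 j [-0.23  0.35 -0.49  0.73  0.   -0.25] yaw 0.0293 tilt [0.0001 0.0002]
```

View pics/c6.png

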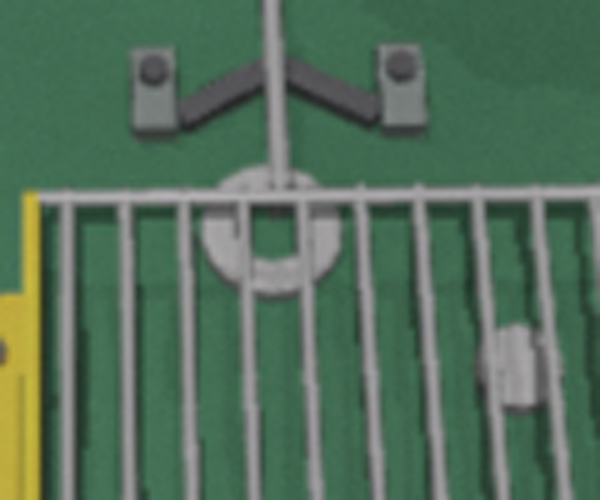

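The ring (centre at crop 270,229) is hooked and half out from under the guard. I'll check how it lines up with the stop axis.

```bash
python3 - <<'E'
from h import *
s=load('s6');p=lambda x,y,z:pt(s,280+x/5-.4,260+y/5-.4,z).round(4)
print('ring',p(270,229,.010),'boltR',p(153,68,.019),'boltL',p(401,66,.019),'cheek corners R',p(136,134,.0),p(176,131,0),'L',p(385,130,0),p(425,127,0),'apex front',p(277,80,.012))
print('jaw ends',p(186,126,0),p(378,122,0))
E
```

```text
ring [ 0.6854 -0.0305  0.01  ] boltR [ 0.6191 -0.0769  0.019 ] boltL [0.6167 0.0228 0.019 ] cheek corners R [ 0.639  -0.0833  0.    ] [ 0.6374 -0.0672  0.    ] L [0.6358 0.0172 0.    ] [0.6342 0.0334 0.    ] apex front [ 0.62   -0.0268  0.012 ]
jaw ends [ 0.6351 -0.0632  0.    ] [0.6322 0.0145 0.    ]
```

>>> apply_moves([
  {"xyz":[4,1,0],"turn":[0,0,0],"grip":0},
  {"xyz":[8,1.5,0],"turn":[0,0,0],"grip":0},
  {"xyz":[11,1.5,0],"turn":[0,0,0],"grip":0},
  {"xyz":[14,1.5,0],"turn":[0,0,0],"grip":0},
  {"xyz":[16,1.5,0],"turn":[0,0,0],"grip":0},
  {"xyz":[18,1.5,0],"turn":[0,0,0],"grip":0},
  {"xyz":[20,1.5,0],"turn":[0,0,0],"grip":0},
  {"xyz":[21,1.5,0],"turn":[0,0,0],"grip":0},
  {"xyz":[22,1.5,0],"turn":[0,0,0],"grip":0},
])

```text
clock: 8.52
tcp_pos: [0.4778, -0.0314, 0.012]
orientation: [0.0, -0.015, 1.0, 0.0]
wrist_force: [1.3, 0.8, -1.9]
finger_gap: 0.0187
grip_force: 88.7
```

```bash
python3 - <<'E'
from h import *
st()
E
```

```text
8.52 tcp [ 0.4778 -0.0314  0.012 ] F [ 1.28  0.8  -1.87] gap 0.0187 grip 88.7 j [-0.23  0.32 -0.54  0.71  0.   -0.26] yaw 0.0292 tilt [0.0001 0.0001]
```

Now I'll feel for the vee in small steps.

>>> apply_moves([
  {"xyz":[1,0,0],"turn":[0,0,0],"grip":0},
  {"xyz":[2,0,0],"turn":[0,0,0],"grip":0},
  {"xyz":[3,0,0],"turn":[0,0,0],"grip":0},
  {"xyz":[4,0,0],"turn":[0,0,0],"grip":0},
  {"xyz":[4.5,0,0],"turn":[0,0,0],"grip":0},
  {"xyz":[5,0,0],"turn":[0,0,0],"grip":0},
])

```text
clock: 9.02
tcp_pos: [0.4728, -0.0315, 0.012]
orientation: [0.0, -0.015, 1.0, 0.0]
wrist_force: [1.5, 0.3, -2.8]
finger_gap: 0.0182
grip_force: 88.7
```

>>> apply_moves([
  {"xyz":[0.7,0,0],"turn":[0,0,0],"grip":0},
  {"xyz":[1.3,0,0],"turn":[0,0,0],"grip":0},
  {"xyz":[2,0,0],"turn":[0,0,0],"grip":0},
  {"xyz":[2,0,0],"turn":[0,0,0],"grip":0},
])

```text
clock: 9.35
tcp_pos: [0.4706, -0.0316, 0.0119]
orientation: [-0.0, -0.015, 1.0, 0.0]
wrist_force: [1.0, 0.2, -0.9]
finger_gap: 0.0184
grip_force: 88.7
```

>>> apply_moves([
  {"xyz":[0.7,0,0],"turn":[0,0,0],"grip":0},
  {"xyz":[1.3,0,0],"turn":[0,0,0],"grip":0},
  {"xyz":[2,0,0],"turn":[0,0,0],"grip":0},
  {"xyz":[2,0,0],"turn":[0,0,0],"grip":0},
])

```text
clock: 9.68
tcp_pos: [0.4686, -0.0316, 0.0119]
orientation: [-0.0, -0.015, 1.0, 0.0]
wrist_force: [1.6, 0.3, -1.8]
finger_gap: 0.0185
grip_force: 88.7
```

>>> apply_moves([
  {"xyz":[0.5,0,0],"turn":[0,0,0],"grip":0},
  {"xyz":[1,0,0],"turn":[0,0,0],"grip":0},
  {"xyz":[1,0,0],"turn":[0,0,0],"grip":0},
])

```text
clock: 9.93
tcp_pos: [0.4677, -0.0317, 0.0119]
orientation: [-0.0, -0.015, 1.0, 0.0]
wrist_force: [1.0, 0.0, -2.1]
finger_gap: 0.0187
grip_force: 88.7
```

>>> apply_moves([
  {"xyz":[0.5,0,0],"turn":[0,0,0],"grip":0},
  {"xyz":[1,0,0],"turn":[0,0,0],"grip":0},
  {"xyz":[1,0,0],"turn":[0,0,0],"grip":0},
])

```text
clock: 10.18
tcp_pos: [0.4667, -0.0317, 0.012]
orientation: [-0.0, -0.015, 1.0, 0.0]
wrist_force: [0.9, -0.6, -2.6]
finger_gap: 0.0183
grip_force: 88.7
```

>>> apply_moves([
  {"xyz":[0.5,0,0],"turn":[0,0,0],"grip":0},
  {"xyz":[1,0,0],"turn":[0,0,0],"grip":0},
  {"xyz":[1,0,0],"turn":[0,0,0],"grip":0},
])

```text
clock: 10.43
tcp_pos: [0.4662, -0.0317, 0.0121]
orientation: [0.0, -0.015, 1.0, 0.0]
wrist_force: [2.8, 0.6, -2.2]
finger_gap: 0.0182
grip_force: 88.5
```

>>> apply_moves([
  {"xyz":[0.5,0,0],"turn":[0,0,0],"grip":0},
  {"xyz":[1,0,0],"turn":[0,0,0],"grip":0},
  {"xyz":[1,0,0],"turn":[0,0,0],"grip":0},
])

```text
clock: 10.68
tcp_pos: [0.4651, -0.0315, 0.012]
orientation: [0.0, -0.015, 1.0, 0.0]
wrist_force: [3.3, 1.6, -2.2]
finger_gap: 0.0184
grip_force: 88.5
```

>>> apply_moves([
  {"xyz":[0.5,0,0],"turn":[0,0,0],"grip":0},
  {"xyz":[0.8,0,0],"turn":[0,0,0],"grip":0},
  {"xyz":[0.8,0,0],"turn":[0,0,0],"grip":0},
])

```text
clock: 10.93
tcp_pos: [0.4646, -0.0315, 0.0121]
orientation: [0.001, -0.015, 1.0, 0.0]
wrist_force: [4.9, 1.2, -3.8]
finger_gap: 0.0186
grip_force: 88.5
```

>>> apply_moves([
  {"xyz":[0.4,0,0],"turn":[0,0,0],"grip":0},
  {"xyz":[0.8,0,0],"turn":[0,0,0],"grip":0},
  {"xyz":[0.8,0,0],"turn":[0,0,0],"grip":0},
])

```text
clock: 11.18
tcp_pos: [0.4645, -0.0316, 0.0123]
orientation: [0.001, -0.015, 1.0, 0.0]
wrist_force: [6.5, 2.5, -3.7]
finger_gap: 0.0186
grip_force: 88.4
```

```bash
cat > rp.py <<'E'
from h import *
def ringpos(tag,c=(.655,-.027)):
    s=cap('scene',tag);K=px(s,(*c,.01));u0,v0=(K-26).astype(int)
    im=cv2.resize(s['color'][v0:v0+52,u0:u0+52],None,fx=4,fy=4,interpolation=2).astype(int)
    hsv=cv2.cvtColor(im.clip(0,255).astype(np.uint8),cv2.COLOR_BGR2HSV)
    m=((hsv[...,1]<60)&(hsv[...,2]>125)).astype(np.uint8)
    # world coords of the mask pixels on plane z=.010; robust circle fit of radius 28 mm by template
    ys,xs=np.nonzero(m);P=np.array([pt(s,u0+(x+.5)/4-.5,v0+(y+.5)/4-.5,.010)[:2] for x,y in zip(xs,ys)])
    best=max(((np.sum((abs(np.hypot(*(P-[cx,cy]).T)-.021)<.007))-np.sum(abs(np.hypot(*(P-[cx,cy]).T)-.021)>.007),cx,cy) for cx in np.arange(.63,.68,.0005) for cy in np.arange(-.04,-.014,.0005)))
    return best,len(P)
if __name__=='__main__':
    import sys
    st();print(ringpos(sys.argv[1]))
    s=load(sys.argv[1]);print(px(s,(.655,-.027,.01)))
E
python3 rp.py s7
```

```text
11.18 tcp [ 0.4645 -0.0316  0.0123] F [ 6.45  2.51 -3.74] gap 0.0186 grip 88.4 j [-0.24  0.29 -0.57  0.7   0.   -0.27] yaw 0.0301 tilt [0.0026 0.0007]
((np.int64(686), np.float64(0.6499999999999978), np.float64(-0.025499999999999988)), 10510)
[335.13550532 291.56733805]
```

>>> apply_moves([
  {"xyz":[0.4,0.3,0],"turn":[0,0,0],"grip":0},
  {"xyz":[0.8,0.6,0],"turn":[0,0,0],"grip":0},
  {"xyz":[0.8,0.6,0],"turn":[0,0,0],"grip":0},
])

```text
clock: 11.48
tcp_pos: [0.4645, -0.0313, 0.0124]
orientation: [0.002, -0.015, 1.0, 0.0]
wrist_force: [8.8, 2.1, -4.8]
finger_gap: 0.0183
grip_force: 88.2
```

>>> apply_moves([
  {"xyz":[0,0,0],"turn":[0,0,0],"grip":0},
  {"xyz":[0,0,0],"turn":[0,0,0],"grip":0},
])

```text
clock: 11.65
tcp_pos: [0.4645, -0.0313, 0.0124]
orientation: [0.002, -0.015, 1.0, 0.0]
wrist_force: [7.7, 2.0, -4.9]
finger_gap: 0.0182
grip_force: 88.2
```

>>> apply_moves([
  {"xyz":[0.4,0.3,0],"turn":[0,0,0],"grip":0},
  {"xyz":[0.4,0.3,0],"turn":[0,0,0],"grip":0},
  {"xyz":[0.4,0.3,0],"turn":[0,0,0],"grip":0},
  {"xyz":[0.4,0.3,0],"turn":[0,0,0],"grip":0},
  {"xyz":[0.4,0.3,0],"turn":[0,0,0],"grip":0},
  {"xyz":[0.4,0.3,0],"turn":[0,0,0],"grip":0},
  {"xyz":[0.4,0.3,0],"turn":[0,0,0],"grip":0},
  {"xyz":[0.4,0.3,0],"turn":[0,0,0],"grip":0},
])

```text
clock: 12.32
tcp_pos: [0.4644, -0.0312, 0.0125]
orientation: [0.002, -0.015, 1.0, -0.0]
wrist_force: [7.7, 2.0, -5.5]
finger_gap: 0.0184
grip_force: 88.2
```

```bash
python3 rp.py s8
```

```text
12.32 tcp [ 0.4644 -0.0312  0.0125] F [ 7.72  1.98 -5.46] gap 0.0184 grip 88.2 j [-0.24  0.29 -0.58  0.7   0.   -0.27] yaw 0.0295 tilt [ 0.0043 -0.    ]
((np.int64(714), np.float64(0.6499999999999978), np.float64(-0.025499999999999988)), 10482)
[335.13550532 291.56733805]
```

>>> apply_moves([
  {"xyz":[0.3,0,0],"turn":[0,0,0],"grip":0},
  {"xyz":[0.6,0,0],"turn":[0,0,0],"grip":0},
  {"xyz":[0.6,0,0],"turn":[0,0,0],"grip":0},
  {"xyz":[0.6,0,0],"turn":[0,0,0],"grip":0},
])

```text
clock: 12.7
tcp_pos: [0.4644, -0.0312, 0.0126]
orientation: [0.003, -0.015, 1.0, -0.0]
wrist_force: [9.6, 2.3, -6.8]
finger_gap: 0.0185
grip_force: 88.1
```

>>> apply_moves([
  {"xyz":[0,0,0],"turn":[0,0,0],"grip":0},
  {"xyz":[0,0,0],"turn":[0,0,0],"grip":0},
  {"xyz":[0,0,0],"turn":[0,0,0],"grip":0},
  {"xyz":[0,0,0],"turn":[0,0,0],"grip":0},
  {"xyz":[0,0,0],"turn":[0,0,0],"grip":0},
  {"xyz":[0,0,0],"turn":[0,0,0],"grip":0},
  {"xyz":[0,0,0],"turn":[0,0,0],"grip":0},
])

```text
clock: 13.28
tcp_pos: [0.4644, -0.0312, 0.0126]
orientation: [0.003, -0.015, 1.0, -0.0]
wrist_force: [9.7, 2.1, -5.8]
finger_gap: 0.0185
grip_force: 88.1
```

>>> apply_moves([
  {"xyz":[-1,0,0],"turn":[0,0,0],"grip":0},
  {"xyz":[-2,0,0],"turn":[0,0,0],"grip":0},
  {"xyz":[-4,0,0],"turn":[0,0,0],"grip":0},
  {"xyz":[-6,0,0],"turn":[0,0,0],"grip":0},
  {"xyz":[-8,0,0],"turn":[0,0,0],"grip":0},
  {"xyz":[-10,0,0],"turn":[0,0,0],"grip":0},
  {"xyz":[-10,0,0],"turn":[0,0,0],"grip":0},
  {"xyz":[-10,0,0],"turn":[0,0,0],"grip":0},
])

```text
clock: 13.95
tcp_pos: [0.4712, -0.0307, 0.0119]
orientation: [-0.0, -0.015, 1.0, -0.0]
wrist_force: [-0.5, 0.3, -1.8]
finger_gap: 0.0181
grip_force: 88.7
```

```bash
python3 rp.py s9
```

```text
13.95 tcp [ 0.4712 -0.0307  0.0119] F [-0.51  0.3  -1.77] gap 0.0181 grip 88.7 j [-0.24  0.31 -0.55  0.71 -0.   -0.26] yaw 0.029 tilt [-0.0005 -0.    ]
((np.int64(738), np.float64(0.6509999999999977), np.float64(-0.025499999999999988)), 10670)
[335.13550532 291.56733805]
```

>>> apply_moves([
  {"xyz":[-2,0,0],"turn":[0,0,0],"grip":0},
  {"xyz":[-2,0,-5],"turn":[0,0,0],"grip":0},
  {"xyz":[-2,0,-10],"turn":[0,0,0],"grip":0},
  {"xyz":[-2,0,-20],"turn":[0,0,0],"grip":0},
  {"xyz":[-2,0,-35],"turn":[0,0,0],"grip":0},
  {"xyz":[-2,0,-60],"turn":[0,0,0],"grip":0},
  {"xyz":[-2,0,-80],"turn":[0,0,0],"grip":0},
  {"xyz":[-2,0,-80],"turn":[0,0,0],"grip":0},
  {"xyz":[-2,0,-80],"turn":[0,0,0],"grip":0},
])

```text
clock: 14.75
tcp_pos: [0.4747, -0.0309, 0.0934]
orientation: [0.002, -0.015, 1.0, -0.0]
wrist_force: [0.8, 0.0, -2.5]
finger_gap: 0.0185
grip_force: 88.8
```

```bash
python3 rp.py s10; python3 - <<'E'
from h import *
plan([(.4,-.15,.09),(.41,-.25,.09),(.41,-.25,.0120),(.41,-.25,.0087)],-.15)
E
```

```text
14.75 tcp [ 0.4747 -0.0309  0.0934] F [ 0.85  0.04 -2.5 ] gap 0.0185 grip 88.8 j [-0.23  0.21 -0.44  0.91  0.   -0.26] yaw 0.0292 tilt [ 0.0036 -0.0008]
((np.int64(1267), np.float64(0.6504999999999977), np.float64(-0.025499999999999988)), 10265)
[335.13550532 291.56733805]
shift [  77.  -117.1    2.2]
shift [  69.9 -217.4    2.2]
shift [  70.  -217.4   80.2]
shift [  70.  -217.4   83.5]
turn [-1.000e-04  1.000e-03  1.792e-01]
```

```bash
python3 - <<'E'
from h import *
plan([(.4519,-.2952,.09),(.4519,-.2952,.0095)],-.211)
E
```

```text
shift [  29.4 -263.8    2.2]
shift [  29.4 -263.8   82.7]
turn [-1.000e-04  1.000e-03  2.402e-01]
```

>>> apply_moves([
  {"xyz":[30,-30,-10],"turn":[0,0,0.02],"grip":0},
  {"xyz":[30,-65,-10],"turn":[0,0,0.06],"grip":0},
  {"xyz":[30,-100,-10],"turn":[0,0,0.1],"grip":0},
  {"xyz":[30,-135,-10],"turn":[0,0,0.14],"grip":0},
  {"xyz":[30,-170,-10],"turn":[0,0,0.18],"grip":0},
  {"xyz":[30,-205,-10],"turn":[0,0,0.22],"grip":0},
  {"xyz":[29,-240,-10],"turn":[0,0,0.24],"grip":0},
  {"xyz":[29,-264,2],"turn":[0,0,0.24],"grip":0},
  {"xyz":[29,-264,30],"turn":[0,0,0.24],"grip":0},
  {"xyz":[29,-264,55],"turn":[0,0,0.24],"grip":0},
  {"xyz":[29,-264,72],"turn":[0,0,0.24],"grip":0},
  {"xyz":[29,-264,72],"turn":[0,0,0.24],"grip":0},
])

```text
clock: 15.8
tcp_pos: [0.4483, -0.2925, 0.0146]
orientation: [-0.004, 0.106, 0.994, 0.003]
wrist_force: [-1.2, -0.2, -1.0]
finger_gap: 0.0183
grip_force: 88.9
```

>>> apply_moves([
  {"xyz":[0,0,0],"turn":[0,0,0],"grip":0},
  {"xyz":[0,0,0],"turn":[0,0,0],"grip":0},
])

```text
clock: 15.97
tcp_pos: [0.4522, -0.2953, 0.0201]
orientation: [-0.0, 0.105, 0.994, 0.0]
wrist_force: [0.9, -0.6, -1.6]
finger_gap: 0.0183
grip_force: 88.9
```

>>> apply_moves([
  {"xyz":[0,0,3],"turn":[0,0,0],"grip":0},
  {"xyz":[0,0,6],"turn":[0,0,0],"grip":0},
  {"xyz":[0,0,8],"turn":[0,0,0],"grip":0},
  {"xyz":[0,0,9.5],"turn":[0,0,0],"grip":0},
  {"xyz":[0,0,10.5],"turn":[0,0,0],"grip":0},
  {"xyz":[0,0,10.5],"turn":[0,0,0],"grip":0},
])

```text
clock: 16.47
tcp_pos: [0.4521, -0.2953, 0.0094]
orientation: [-0.0, 0.105, 0.994, 0.0]
wrist_force: [0.5, -0.2, -2.4]
finger_gap: 0.0184
grip_force: 88.9
```

>>> apply_moves([
  {"xyz":[0,0,0.5],"turn":[0,0,0],"grip":0},
  {"xyz":[0,0,1],"turn":[0,0,0],"grip":0},
  {"xyz":[0,0,1.5],"turn":[0,0,0],"grip":0},
  {"xyz":[0,0,1.5],"turn":[0,0,0],"grip":0},
])

```text
clock: 16.8
tcp_pos: [0.4522, -0.2954, 0.0088]
orientation: [0.0, 0.105, 0.994, -0.0]
wrist_force: [-2.4, 1.4, 4.9]
finger_gap: 0.0185
grip_force: 90.2
```

Touching the bench. I'll release and rise.

>>> apply_moves([
  {"xyz":[0,0,-0.5],"turn":[0,0,0],"grip":0.3},
  {"xyz":[0,0,-0.5],"turn":[0,0,0],"grip":0.6},
  {"xyz":[0,0,-0.5],"turn":[0,0,0],"grip":1},
  {"xyz":[0,0,-0.5],"turn":[0,0,0],"grip":1},
  {"xyz":[0,0,-0.5],"turn":[0,0,0],"grip":1},
  {"xyz":[0,0,-0.5],"turn":[0,0,0],"grip":1},
  {"xyz":[0,0,-10],"turn":[0,0,0],"grip":1},
  {"xyz":[0,0,-40],"turn":[0,0,0],"grip":1},
  {"xyz":[0,0,-80],"turn":[0,0,0],"grip":1},
  {"xyz":[0,0,-120],"turn":[0,0,0],"grip":1},
  {"xyz":[0,0,-150],"turn":[0,0,0],"grip":1},
  {"xyz":[0,0,-150],"turn":[0,0,0],"grip":1},
])

```text
clock: 17.8
tcp_pos: [0.4552, -0.298, 0.1658]
orientation: [0.005, 0.105, 0.994, -0.004]
wrist_force: [0.7, -1.0, 1.7]
finger_gap: 0.0852
grip_force: 0.0
```

```bash
python3 rp.py s11; python3 - <<'E'
from h import *
d=cap('wrist','w11');s=load('s11')
f=lambda im,k:cv2.resize(im,None,fx=k,fy=k,interpolation=2)
a=f(s['color'][180:330,160:400],1.65);b=f(d['color'],.62)[:247]
cv2.imwrite('pics/c11.png',np.hstack([f(s['color'][250:330,290:390],4),f(s['color'][180:340,160:260],2),cv2.copyMakeBorder(f(d['color'],.3),0,320-144,0,0,0)]))
E
```

```text
17.8 tcp [ 0.4552 -0.298   0.1658] F [ 0.66 -1.01  1.7 ] gap 0.0852 grip 0.0 j [-0.73  0.27 -0.17  1.11  0.   -0.52] yaw -0.2107 tilt [ 0.0092 -0.008 ]
((np.int64(1207), np.float64(0.6509999999999977), np.float64(-0.025499999999999988)), 10607)
[335.13550532 291.56733805]
```

View pics/c11.png

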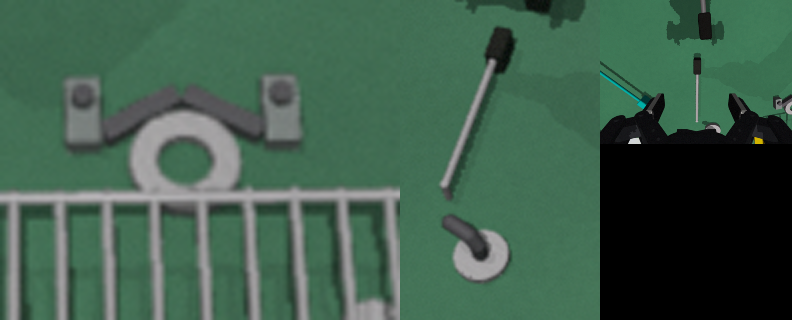

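The ring sits centred in the vee (crop 186,157), touching both faces. The rod lies flat at its old place (handle at crop 499,48) and the gripper is clear. Handing in.

```bash
python3 -c "
from workcell import ticket
print(ticket.hand_in())"
```

```text
the job is handed in; nothing more can be done
None
```

I handed the job in at about 18 s, but the hand-in gave no verdict: the ring was pulled into the vee with 9–10 N at the wrist for over half a second and still sits there centred, and the rod lies flat, released, back at its original place.

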